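Refit the inflator's filter cover and lock its quarter-turn fastener

ROBOT

A 6-joint arm with a two-finger parallel gripper is mounted at the origin on a cart in front of the work surface, level with it; the furniture and walls round the work are solid. World frame = base frame: x ahead of the robot, y to its left, z up, the work surface at z = 0. Lengths are in m, angles in rad, forces in N, time in s.
With the tool pointing down it reaches from about 0.3 to 0.75 m from the base axis. Payload 8.5 kg.
Tool frame: the origin (TCP) lies on the mounting face of the last link; the fingertips stand manip.tip_reach ahead of it and the grasp point (between the pads) lies 155 mm ahead of it (manip.tip_reach is the distance from the TCP to the fingertips, in m); z points along the fingers, y is the line along which they close (so a half turn about z gives the same grasp; the last joint's range is limited). The gripper opens to 85 mm and grips with 20 to 120 N. Pads are 22 mm wide; open, the fingers measure 114 mm over their backs; the gripper's body (76 mm by 85 mm) begins 54 mm behind the grasp point. The pads swing forward as they close: fully open they stand 13 mm farther back than shut.
Start: joints at [-1.393, 0.381, 1.297, -0, 1.464, -0.215], TCP at [0.211, -0.508, 0.405] pointing down, gripper open.
Joint ranges: [-3.11, 3.11], [-0.89, 2.33], [0.22, 2.48], [-1.42, 4.56], [0.17, 2.85], [-2.88, 2.88]. Speed limits (rad/s): [2.39, 2.39, 3.14, 3.14, 3.14, 3.14].

INTERFACE

Orientations are given as a unit quaternion [x, y, z, w].
In Python, from rig import manip, imaging, models gives the robot as it stands. The module is installed in compiled form; this text tells all that it offers.
- The arm moves only by the tool arm_command, never from a script. Its argument "increments" is a list of rows, each an object with "dp": the shift along the tool's x, y, z each as a share of 0.08 m, from -1 to 1, a list of three; "angular": the turn, a rotation vector about the tool's x, y, z each as a share of 45 degrees, from -1 to 1, a list of three; "hand": the opening, from 0 (shut) to 1 (fully open). A call has 1 to 5 rows; each row is the pose to reach, as a shift and turn from the pose commanded when the call began, along the tool's axes at that moment; what a row does not reach only later rows make up. A row lasts 1/12 s, in which the tool goes at most 41.7 mm and 7.16 degrees, less where a joint would pass 70% of its speed; a pose out of reach is approached as far as the arm can. A call with a number of a shift or a turn outside -1 to 1 is refused whole. A call with a gripper value outside its range is refused whole. The fingers move at their own pace and stop on an object; the grip force is fixed at half the most. Time passes only in rows, so rows that repeat a pose let the fingers close. It gives the time, the measured TCP pose, the force, the opening and the grip force at its end, in the units of the state.
- manip.get_state(): the state, without advancing time (a new reading comes with each control period).
- imaging.capture(name): name is "scene" or "top" or "wrist"; returns a dict with "img" (420x560x3 uint8, blue, green, red), "range_z" (420x560 float32, m along the optical axis (not along the pixel's ray), 0 where there is no reading), "fx", "fy", "cx", "cy" (pixels), "extrinsics" (4x4, takes a point from world to camera coordinates); the wrist camera has in their place "hand_eye" (4x4, takes a point from camera to tool coordinates, whose origin is the TCP and whose axes are the flange's). Camera axes: x right, y down, z forward; pixel columns grow to the right and rows downward; lengths in m; the calibration is good to about 2 mm. A picture is of the moment at which its call begins: read the wrist's pose just before it.
- manip.finish_job(): hands the job in; it is judged then, once.
Trained networks look in a picture, given as the dict that the camera call returned (one of the last four; its "shot" number tells which), for a name from the list of things; names that differ only in an ending like _2 or _b are one class to them, and where a whole thing is asked for, a point or a joint stands for the part that bears it (a point fixed in the world has none). Each returns a list of dicts, best first, with "confidence" (0 to 1); they miss things now and then, are a little off and sometimes report something else, mostly with a low value. They report only what shows in the picture. A call takes as long as a camera call.
- models.find_in(picture, name): "extent" ([left, top, right, bottom] in pixels, round what is visible of it).
- models.silhouettes(picture, name): "mask" (420x560 bool, what is visible of it) and "extent" ([left, top, right, bottom] in pixels, round what is visible of it).
The state is a dict: "clock": time; "joint_pos": joint angles; "joint_velocities": joint speeds; "effort": joint torques, N m; "tool_pos": TCP position; "tcp_rot": TCP orientation; "wrist_force": force on the tool from outside, world axes, zero at the start; "wrist_torque": the same for the moment, N m; "finger_gap": opening from 0.0 (shut) to 1.0 (fully open); "grip_force": force on a finger pad.
Only numpy, scipy, OpenCV 4.12 (cv2) and the standard library are available. Lean on these libraries where they do the work, as an engineer would, in place of code of your own. Each camera call takes 0.05 s, during which the arm holds its last target. There are 200 camera calls.

TASK

The filter of the bench inflator has just been changed: put its loose cover back over the filter opening, fully seated, then press the cover's wing fastener down until it bottoms and turn it clockwise (seen from above) a quarter turn, so that its cam catches and the cover stays locked by itself when you let go. Feel your way: never press on the inflator with more than about 25 N, and leave the things around it where they are.

Things in the scene. Friction and masses are not known exactly. Their poses are not given: they have to be found in the camera images.
- inflator_base: Bench inflator, fixed: grey case 190 (x) x 144 (y) mm. Origin on the worktop under its centre, z up, x from front to rear. Front part: plastic blower head 61 mm high, two black rubber nozzles side by side (x = -70, y = +-36 mm, tops at 99 mm). Rear part: sheet-metal filter box, deck 52 mm high, its open top showing paper pleats with a steel strap across them in y.
- filter_rim (a point): Centre of the filter opening, level with the top of the rolled aluminium rim round it: 22 mm behind the inflator's origin, 75.5 mm above the worktop; axes as the inflator's. The rim measures 114 (x) x 94 (y) mm outside, its top rounded to 3 mm radius; it stands 23.5 mm above the deck.
- slot (a point): The slot in the steel strap (the fastener's receptacle), 34 mm along the inflator's x, 11 mm wide, straight below filter_rim. This point is its nominal upper edge, 20.5 mm below the rim's top. The strap is clamped at a height that differs by up to 6 mm up or down from one inflator to the next; this point does not show by how much.
- cover: Loose aluminium cover, right way up on the worktop: shallow lid 124 (x) x 104 (y) x 24.5 mm with a skirt, 118 x 98 mm inside, so it fits over the rim with 2 mm each side, long side along the inflator's x, either way round. Origin at the centre of the skirt's lower edge, z up; its underside is 22 mm above that, so seated the origin is 22 mm below filter_rim. 0.2 to 0.35 kg.
- wing_top (a point): Top centre of the fastener's black wing head, mid-cover, 73.5 mm above the cover's origin unpressed, 49 mm over the lid. Wing: upright bar 44 mm long (point x), 10 mm thick (y), 20 mm clear height, on a 26 mm flange whose underside is 23 mm over the lid. The cover can be carried by it. Spring: 2 N plus 0.3 N per mm pressed, 20 mm at most; so grip it with fingertips 26 mm or more over the lid.
- cross_pin (a point): Middle of the cross-pin (28 x 5 x 5 mm, parallel to the wing) at the stem's foot, inside the skirt, 5.5 mm above the cover's origin unpressed. Pressed down through the slot by 5.5 to 17.5 mm (by strap height) it is below the strap and can turn; 1.7 mm deeper it bottoms hard: feel for that stop, 10 to 15 N. Turned a quarter it rises 2.5 mm into a notch and stays 3 to 15 mm pressed.
- wing_turn (a joint): Turn of the wing in the cover, rad: 0 unturned (wing along the cover's long side, x), growing clockwise seen from above to a stop at 1.62; caught from about 1.45 to the stop. Light friction.
- sticker_roll: Bystander: roll of white stickers lying flat, 66 mm across, 30 mm high; origin at its underside. Right of it and behind, a fixed bouquet of balloons fills the space over the worktop beyond about y = -0.25 m from the worktop up to over 0.5 m: swing the arm round in front of it.
- masking_tape: Bystander: roll of masking tape lying flat, 93 mm across, 24 mm high; origin at its underside.
- stapler: Bystander: stapler, 34 x 135 x 46 mm; origin at its underside.
- scissors: Bystander: black-handled scissors lying flat, 89 x 208 x 12 mm; origin at the underside.

How it is judged:
On the way:
1. the cover sits fully on the rim, its fastener not yet turned (horizontal distance between cover and filter_rim below 0.005 m and z of cover in the frame of filter_rim below -0.0205 m and value of joint wing_turn below 0.4 rad), for 0.2 s.
At the end, for the whole second after the job is handed in: Cover on the rim: centred within 5 mm, square within 0.08 rad, its lower edge at least 20.5 mm below the rim's top; wing turned more than 1.43 rad and held at least 1.5 mm below its unpressed height by the caught cam; at rest (horizontal distance between cover and filter_rim below 0.005 m and z of cover in the frame of filter_rim below -0.0205 m and angle between the x axis of cover and the x axis of inflator_base, either way round below 0.08 rad and value of joint wing_turn above 1.43 rad and z of wing_top in the frame of cover below 0.072 m and linear speed of cover below 0.01 m/s); the robot touches nothing.
It fails at once if the inflator is pressed with more than 25 N (contact force between cover and inflator_base above 25 N).
It fails at once if a bystander is moved by more than 20 mm (distance of any of sticker_roll, masking_tape, stapler, scissors from where it was at the start of the episode above 0.02 m).
It also fails if it takes over 67 s, if anything falls off the work surface, if the arm or the gripper's body presses on something with over 40 N, if the wrist force passes 120 N, or if a joint passes its speed limit or range.

## Working session

There is one attempt and no reset: what is moved stays moved. The work goes in short steps, Python scripts to look and compute and a tool call to move; the robot and the scene stay as the last step left them, time stands still between calls to the robot, and variables do not carry over. Pictures are saved under pics/ and viewed, at most 10 in all, crops included, and the job is handed in when it is done.

Besides the shell and the picture viewer there is one more tool, called after "Emit:" as name(argument=value, ...) on one line, values as JSON. arm_command: Moves the arm, as the interface text tells. Its arguments: {"type":"object","properties":{"increments":{"type":"array"}},"required":["increments"]}

```bash
mkdir -p pics; cat > h.py <<'E'
import numpy as np, cv2
from rig import manip, imaging, models
from scipy.spatial.transform import Rotation as R
def T_tool(s):
    T=np.eye(4);T[:3,:3]=R.from_quat(s["tcp_rot"]).as_matrix();T[:3,3]=s["tool_pos"];return T
def cam(name):
    s=manip.get_state();p=imaging.capture(name)
    C=T_tool(s)@p["hand_eye"] if name=="wrist" else np.linalg.inv(p["extrinsics"])
    v,u=np.mgrid[0:420,0:560];z=p["range_z"]
    P=np.stack([(u-p["cx"])/p["fx"]*z,(v-p["cy"])/p["fy"]*z,z],-1)@C[:3,:3].T+C[:3,3]
    P[z<=0]=np.nan
    return p,P
E
cat > a.py <<'E'
from h import *
s=manip.get_state();print(s["clock"],s["tool_pos"],s["tcp_rot"],s["wrist_force"],manip.tip_reach)
for c in ["scene","top"]:
    p,P=cam(c);cv2.imwrite(f"pics/{c}0.png",p["img"])
    np.save(f"P_{c}.npy",P)
    print(c,"campos",np.linalg.inv(p["extrinsics"])[:3,3].round(2))
    for n in ["inflator_base","cover","sticker_roll","masking_tape","stapler","scissors","wing_top"]:
        for d in models.silhouettes(p,n)[:1]:
            m=d["mask"];q=P[m];q=q[~np.isnan(q[:,0])]
            print(n,round(d["confidence"],2),np.round(d["extent"]),np.nanmedian(q,0).round(3),np.percentile(q,2,axis=0).round(3),np.percentile(q,98,axis=0).round(3))
            np.save(f"m_{c}_{n}.npy",m)
E
python3 a.py
```

```text
0.0 [ 0.21051427 -0.50805874  0.40411776] [ 9.80779013e-01  1.95120459e-01  1.91569773e-05 -7.30510836e-04] [0.21325553 0.87213267 0.49670203] 0.1734
scene campos [0.23 0.47 0.78]
inflator_base 0.83 [264. 177. 368. 261.] [ 0.539 -0.081  0.052] [ 0.452 -0.173  0.01 ] [ 0.636 -0.035  0.087]
cover 0.91 [210. 261. 290. 330.] [0.551 0.134 0.023] [0.497 0.074 0.001] [0.62  0.181 0.07 ]
sticker_roll 0.79 [379. 192. 406. 220.] [ 0.427 -0.249  0.027] [ 0.397 -0.289  0.001] [ 0.457 -0.228  0.03 ]
masking_tape 0.7 [191. 208. 237. 247.] [0.729 0.035 0.02 ] [ 0.687 -0.009 -0.   ] [0.774 0.077 0.024]
stapler 0.6 [233. 171. 273. 209.] [ 0.725 -0.09   0.034] [ 0.669 -0.139 -0.003] [ 0.79  -0.073  0.045]
scissors 0.74 [128. 238. 211. 277.] [0.722 0.15  0.004] [ 0.661  0.131 -0.003] [0.827 0.219 0.01 ]
wing_top 0.59 [239. 272. 258. 288.] [0.557 0.13  0.063] [0.54  0.122 0.033] [0.578 0.136 0.073]
top campos [ 0.52 -0.04  0.92]
inflator_base 0.57 [267. 180. 337. 275.] [ 0.55  -0.109  0.054] [ 0.461 -0.177  0.024] [ 0.642 -0.041  0.088]
cover 0.79 [166. 190. 220. 247.] [0.563 0.122 0.024] [0.504 0.073 0.018] [0.624 0.176 0.072]
sticker_roll 0.78 [358. 263. 389. 297.] [ 0.432 -0.26   0.029] [ 0.402 -0.29   0.006] [ 0.461 -0.229  0.033]
masking_tape 0.69 [219. 120. 262. 165.] [0.735 0.03  0.023] [ 0.69  -0.012  0.005] [0.777 0.071 0.027]
stapler 0.91 [286. 116. 312. 175.] [ 0.727 -0.097  0.044] [ 0.672 -0.122  0.006] [ 0.786 -0.075  0.048]
scissors 0.95 [166. 113. 191. 176.] [0.737 0.156 0.006] [0.67  0.134 0.   ] [0.794 0.2   0.011]
wing_top 0.67 [184. 206. 199. 224.] [0.564 0.122 0.071] [0.545 0.116 0.047] [0.581 0.135 0.075]
```

```bash
cat > b.py <<'E'
from h import *
def rect(q): 
    r=cv2.minAreaRect((q[:,:2]*1000).astype(np.float32));return np.round(r[0],1),np.round(r[1],1),round(r[2],1),len(q)
for c in ["scene","top"]:
    P=np.load(f"P_{c}.npy")
    mc=np.load(f"m_{c}_cover.npy");mi=np.load(f"m_{c}_inflator_base.npy");mw=np.load(f"m_{c}_wing_top.npy")
    z=P[...,2]
    box=(P[...,0]>.4)&(P[...,0]<.68)&(P[...,1]>-.22)&(P[...,1]<.01)
    q=P[mc&(z>.016)&(z<.034)];print(c,"lid",rect(q))
    q=P[mc&(z>.066)];print("wing",rect(q),np.median(q[:,2]))
    for a,b in [(.066,.083),(.045,.066),(.09,.105)]:
        q=P[box&(z>a)&(z<b)];print("infl",a,rect(q),q.mean(0).round(3))
a=cv2.imread("pics/scene0.png")[150:350,100:420];b=cv2.imread("pics/top0.png")[100:310,140:400]
cv2.imwrite("pics/c0.png",np.vstack([cv2.resize(a,(480,300)),cv2.resize(b,(480,300),interpolation=cv2.INTER_CUBIC)]))
E
python3 b.py
```

```text
scene lid (array([560.7, 126.6]), array([125. , 105.5]), 5.7, 2618)
wing (array([560.4, 126.7]), array([42.9, 10.1]), 5.5, 104) 0.07048413933133896
infl 0.066 (array([ 562.8, -128.8]), array([194.6, 171.2]), 15.3, 854) [ 0.559 -0.126  0.073]
infl 0.045 (array([ 566.7, -127.8]), array([225.8, 182.9]), 3.2, 3037) [ 0.54  -0.1    0.055]
infl 0.09 (array([ 553.2, -167.1]), array([ 96.1, 238.5]), 60.8, 370) [ 0.573 -0.166  0.097]
top lid (array([563.9, 125.6]), array([123.9, 104.5]), 5.5, 2648)
wing (array([563.9, 125.8]), array([43.1, 10.9]), 5.0, 108) 0.07217085347399749
infl 0.066 (array([ 554.5, -126.3]), array([172.8, 142.5]), 5.9, 778) [ 0.556 -0.114  0.074]
infl 0.045 (array([ 568.4, -109.9]), array([226.1, 144.2]), 3.4, 4034) [ 0.546 -0.109  0.055]
infl 0.09 (array([ 554.9, -166.6]), array([ 96.3, 234.7]), 60.9, 228) [ 0.547 -0.15   0.098]
```

View pics/c0.png

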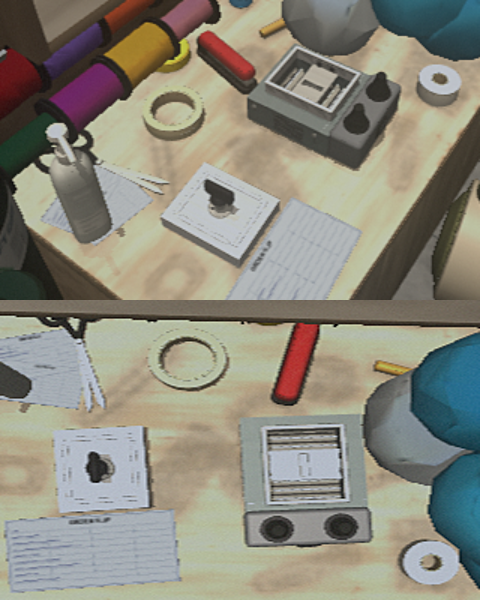

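```bash
cat > plan.py <<'E'
# usage: plan.py "x,y,z,yawdeg" ... -> increments per call, tool-down assumed, from measured pose
import sys
from h import *
s=manip.get_state();p=np.array(s["tool_pos"]);Rm=R.from_quat(s["tcp_rot"])
print(s["clock"],p.round(4),np.round(s["joint_pos"],3),"F",np.round(s["wrist_force"],1),"gap",round(s["finger_gap"],3))
for a in sys.argv[1:]:
    x,y,z,w=map(float,a.split(","))
    Rt=R.from_euler("z",w,degrees=True)*R.from_quat([1,0,0,0])
    d=Rm.inv().apply(np.array([x,y,z])-p)/.08
    r=np.degrees((Rm.inv()*Rt).as_rotvec())/45
    print(a,"dp",d.round(3),"ang",r.round(3),"rows",int(np.ceil(max(np.linalg.norm(d)*80/41,np.linalg.norm(r)*45/7.1))))
    p=np.array([x,y,z]);Rm=Rt
E
python3 plan.py .22,-.41,.40,42 .23,-.31,.40,62 .28,-.22,.40,82 .37,-.17,.40,102 .45,-.12,.40,122
python3 -c "
from h import *
print(imaging.capture('wrist')['hand_eye'].round(3))"
```

```text
0.8 [ 0.2105 -0.5081  0.4048] [-1.393  0.381  1.297 -0.     1.464 -0.215] F [-0.6  0.1 -0.7] gap 1.0
.22,-.41,.40,42 dp [ 0.579 -1.087  0.059] ang [ 0.     0.    -0.433] rows 3
.23,-.31,.40,62 dp [ 0.929 -0.845  0.   ] ang [ 0.     0.    -0.444] rows 3
.28,-.22,.40,82 dp [1.287 0.024 0.   ] ang [ 0.     0.    -0.444] rows 3
.37,-.17,.40,102 dp [0.775 1.027 0.   ] ang [ 0.     0.    -0.444] rows 3
.45,-.12,.40,122 dp [0.403 1.108 0.   ] ang [ 0.     0.    -0.444] rows 3
[[ 0.    -0.948 -0.319  0.082]
 [ 1.     0.    -0.     0.001]
 [ 0.    -0.319  0.948  0.03 ]
 [ 0.     0.     0.     1.   ]]
```

Emit:
arm_command(increments=[{"dp":[0.2,-0.4,0.02],"angular":[0,0,-0.15],"hand":1},{"dp":[0.4,-0.7,0.04],"angular":[0,0,-0.3],"hand":1},{"dp":[0.55,-1.0,0.05],"angular":[0,0,-0.44],"hand":1}])

```text
clock: 1.1
tool_pos: [0.2207, -0.416, 0.4004]
tcp_rot: [0.932, 0.364, 0.0, -0.0]
wrist_force: [-0.5, -1.1, -0.8]
finger_gap: 1.001
grip_force: 0.0
```

Emit:
arm_command(increments=[{"dp":[0.3,-0.3,0],"angular":[0,0,-0.15],"hand":1},{"dp":[0.6,-0.6,0],"angular":[0,0,-0.3],"hand":1},{"dp":[0.93,-0.88,0],"angular":[0,0,-0.44],"hand":1}])

```text
clock: 1.35
tool_pos: [0.2279, -0.3136, 0.4006]
tcp_rot: [0.855, 0.518, -0.0, 0.0]
wrist_force: [-0.1, -0.4, -0.6]
finger_gap: 0.997
grip_force: 0.0
```

```bash
python3 plan.py .27,-.25,.40,82 .33,-.19,.40,102 .39,-.14,.40,122  .43,-.12,.40,142 .45,-.12,.40,162 .45,-.12,.40,182
```

```text
1.35 [ 0.2279 -0.3136  0.4006] [-1.25   0.096  1.704 -0.     1.342 -0.769] F [-0.1 -0.4 -0.6] gap 0.997
.27,-.25,.40,82 dp [0.949 0.098 0.008] ang [-0.     0.    -0.435] rows 3
.33,-.19,.40,102 dp [0.847 0.638 0.   ] ang [ 0.     0.    -0.444] rows 3
.39,-.14,.40,122 dp [0.455 0.864 0.   ] ang [ 0.     0.    -0.444] rows 3
.43,-.12,.40,142 dp [-0.053  0.557  0.   ] ang [ 0.     0.    -0.444] rows 3
.45,-.12,.40,162 dp [-0.197  0.154  0.   ] ang [ 0.     0.    -0.444] rows 3
.45,-.12,.40,182 dp [0. 0. 0.] ang [ 0.     0.    -0.444] rows 3
```

Emit:
arm_command(increments=[{"dp":[0.33,0.03,0],"angular":[0,0,-0.15],"hand":1},{"dp":[0.65,0.06,0],"angular":[0,0,-0.3],"hand":1},{"dp":[0.95,0.1,0],"angular":[0,0,-0.44],"hand":1}])

```text
clock: 1.6
tool_pos: [0.271, -0.2503, 0.401]
tcp_rot: [0.753, 0.658, -0.0, 0.0]
wrist_force: [0.4, 0.3, -0.8]
finger_gap: 1.001
grip_force: 0.0
```

Emit:
arm_command(increments=[{"dp":[0.3,0.2,0],"angular":[0,0,-0.15],"hand":1},{"dp":[0.6,0.4,0],"angular":[0,0,-0.3],"hand":1},{"dp":[0.85,0.64,0],"angular":[0,0,-0.44],"hand":1}])

```text
clock: 1.85
tool_pos: [0.3314, -0.19, 0.401]
tcp_rot: [0.629, 0.777, -0.0, 0.0]
wrist_force: [-0.2, -1.0, 0.5]
finger_gap: 1.0
grip_force: 0.0
```

Emit:
arm_command(increments=[{"dp":[0.15,0.3,0],"angular":[0,0,-0.15],"hand":1},{"dp":[0.3,0.6,0],"angular":[0,0,-0.3],"hand":1},{"dp":[0.45,0.86,0],"angular":[0,0,-0.44],"hand":1}])

```text
clock: 2.1
tool_pos: [0.3922, -0.1413, 0.4009]
tcp_rot: [0.486, 0.874, 0.0, 0.0]
wrist_force: [-0.1, -0.8, -0.1]
finger_gap: 0.995
grip_force: 0.0
```

Emit:
arm_command(increments=[{"dp":[0,0.2,0],"angular":[0,0,-0.15],"hand":1},{"dp":[0,0.4,0],"angular":[0,0,-0.3],"hand":1},{"dp":[-0.05,0.56,0],"angular":[0,0,-0.44],"hand":1}])

```text
clock: 2.35
tool_pos: [0.4321, -0.1213, 0.4008]
tcp_rot: [0.328, 0.945, 0.0, 0.0]
wrist_force: [0.9, -0.8, -0.5]
finger_gap: 1.001
grip_force: 0.0
```

Emit:
arm_command(increments=[{"dp":[-0.1,0.1,0],"angular":[0,0,-0.15],"hand":1},{"dp":[-0.2,0.15,0],"angular":[0,0,-0.3],"hand":1},{"dp":[-0.2,0.15,0],"angular":[0,0,-0.45],"hand":1},{"dp":[-0.2,0.15,0],"angular":[0,0,-0.6],"hand":1},{"dp":[-0.2,0.15,0],"angular":[0,0,-0.75],"hand":1}])

```text
clock: 2.77
tool_pos: [0.4516, -0.123, 0.4007]
tcp_rot: [0.04, 0.999, 0.0, -0.0]
wrist_force: [0.2, 0.2, 0.0]
finger_gap: 1.001
grip_force: 0.0
```

Emit:
arm_command(increments=[{"dp":[0,0,0],"angular":[0,0,-0.15],"hand":1},{"dp":[0,0,0],"angular":[0,0,-0.15],"hand":1},{"dp":[0,0,0],"angular":[0,0,-0.15],"hand":1}])

```text
clock: 3.02
tool_pos: [0.4514, -0.1231, 0.4008]
tcp_rot: [-0.014, 1.0, -0.0, 0.0]
wrist_force: [-0.3, 0.4, 0.3]
finger_gap: 0.999
grip_force: 0.0
```

```bash
cat > w.py <<'E'
from h import *
import sys
p,P=cam("wrist");cv2.imwrite(f"pics/{sys.argv[1]}.png",p["img"]);np.save("Pw.npy",P)
s=manip.get_state();print(s["clock"],np.round(s["tool_pos"],4),R.from_quat(s["tcp_rot"]).as_matrix()[:,0].round(3),np.round(s["joint_pos"],3))
E
python3 w.py w1
```

```text
3.0667 [ 0.4514 -0.1231  0.4008] [-1.    -0.028 -0.   ] [-0.52   0.24   1.52  -0.     1.382 -2.119]
```

View pics/w1.png

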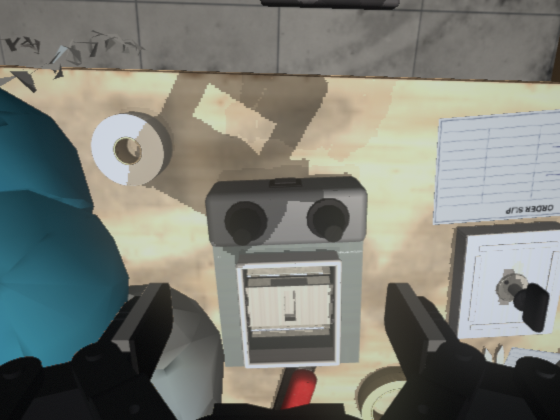

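```bash
cat > r.py <<'E'
from h import *
P=np.load("Pw.npy");z=P[...,2];x=P[...,0];y=P[...,1]
def rect(q): 
    r=cv2.minAreaRect((q[:,:2]*1000).astype(np.float32));return np.round(r[0],1),np.round(r[1],1),round(r[2],1),len(q)
for u0,u1,v0,v1,a,b in [(235,350,255,375,.068,.085),(440,560,220,350,.018,.032),(440,560,220,350,.067,.085),(210,372,170,372,.045,.067),(210,370,180,250,.093,.106)]:
    m=np.zeros(z.shape,bool);m[v0:v1,u0:u1]=1
    q=P[m&(z>a)&(z<b)];
    if len(q): print((a,b),rect(q),np.median(q[:,2]).round(4))
E
python3 r.py
```

```text
(0.068, 0.085) (array([ 572. , -109.5]), array([114.2,  94.1]), 3.8, 2793) 0.0753
(0.018, 0.032) (array([563.1, 123.9]), array([125.1, 105.2]), 5.7, 9158) 0.0252
(0.067, 0.085) (array([562.2, 123.6]), array([43.8, 10.9]), 6.3, 581) 0.0728
(0.045, 0.067) (array([ 550.4, -115.1]), array([194.2, 150.7]), 2.9, 18449) 0.056
(0.093, 0.106) (array([ 479.8, -115.8]), array([16.2, 87. ]), 4.6, 670) 0.0993
```

```bash
python3 plan.py .48,-.05,.36,183 .52,.02,.32,184 .54,.08,.30,185 .562,.124,.28,185.7 .562,.124,.229,185.7
```

```text
3.0667 [ 0.4514 -0.1231  0.4008] [-0.52   0.24   1.52  -0.     1.382 -2.119] F [ 0.5  1.  -0.3] gap 0.998
.48,-.05,.36,183 dp [-0.383  0.904  0.51 ] ang [-0.     0.    -0.031] rows 3
.52,.02,.32,184 dp [-0.545  0.848  0.5  ] ang [ 0.     0.    -0.022] rows 3
.54,.08,.30,185 dp [-0.302  0.731  0.25 ] ang [ 0.     0.    -0.022] rows 2
.562,.124,.28,185.7 dp [-0.322  0.524  0.25 ] ang [ 0.     0.    -0.016] rows 2
.562,.124,.229,185.7 dp [0.    0.    0.638] ang [0. 0. 0.] rows 2
```

Emit:
arm_command(increments=[{"dp":[-0.13,0.3,0.17],"angular":[0,0,-0.03],"hand":0.6},{"dp":[-0.26,0.6,0.34],"angular":[0,0,-0.03],"hand":0.6},{"dp":[-0.38,0.9,0.5],"angular":[0,0,-0.03],"hand":0.6}])

```text
clock: 3.32
tool_pos: [0.4797, -0.0494, 0.3603]
tcp_rot: [-0.025, 1.0, -0.0, 0.0]
wrist_force: [-0.0, -0.5, 0.4]
finger_gap: 0.613
grip_force: 0.0
```

Emit:
arm_command(increments=[{"dp":[-0.18,0.28,0.17],"angular":[0,0,-0.02],"hand":0.6},{"dp":[-0.36,0.56,0.34],"angular":[0,0,-0.02],"hand":0.6},{"dp":[-0.54,0.85,0.5],"angular":[0,0,-0.02],"hand":0.6}])

```text
clock: 3.57
tool_pos: [0.5194, 0.0213, 0.3201]
tcp_rot: [-0.034, 0.999, -0.0, 0.0]
wrist_force: [0.7, -0.1, 0.8]
finger_gap: 0.596
grip_force: 0.0
```

Emit:
arm_command(increments=[{"dp":[-0.15,0.36,0.12],"angular":[0,0,-0.02],"hand":0.6},{"dp":[-0.3,0.73,0.25],"angular":[0,0,-0.02],"hand":0.6}])

```text
clock: 3.73
tool_pos: [0.5393, 0.0813, 0.3001]
tcp_rot: [-0.042, 0.999, -0.0, -0.0]
wrist_force: [0.8, 0.1, 0.5]
finger_gap: 0.598
grip_force: 0.0
```

Emit:
arm_command(increments=[{"dp":[-0.16,0.26,0.12],"angular":[0,0,-0.02],"hand":0.6},{"dp":[-0.32,0.52,0.25],"angular":[0,0,-0.02],"hand":0.6},{"dp":[-0.32,0.52,0.25],"angular":[0,0,-0.02],"hand":0.6}])

```text
clock: 3.98
tool_pos: [0.5613, 0.1268, 0.2786]
tcp_rot: [-0.051, 0.999, 0.0, -0.001]
wrist_force: [-0.7, 0.4, -0.5]
finger_gap: 0.602
grip_force: 0.0
```

```bash
python3 w.py w2; cat > r2.py <<'E'
from h import *
P=np.load("Pw.npy");z=P[...,2];m=(abs(P[...,0]-.562)<.035)&(abs(P[...,1]-.124)<.022)&(z>.066)&(z<.08)
q=P[m];print(len(q),cv2.minAreaRect((q[:,:2]*1000).astype(np.float32)),np.median(q[:,2]))
m=(abs(P[...,0]-.562)<.08)&(abs(P[...,1]-.124)<.08)&(z>.018)&(z<.032)
q=P[m];print(len(q),cv2.minAreaRect((q[:,:2]*1000).astype(np.float32)),np.median(q[:,2]))
E
python3 r2.py;python3 plan.py .562,.124,.229,185.7
```

```text
4.0333 [0.5609 0.1253 0.2795] [-0.995 -0.102  0.002] [ 0.014  0.54   1.415  0.     1.188 -1.659]
1479 ((562.4119873046875, 124.37183380126953), (43.18800735473633, 10.447136878967285), 5.201529026031494) 0.07324696796473817
26332 ((563.3492431640625, 124.55598449707031), (124.6738052368164, 104.35798645019531), 5.547979831695557) 0.025200347943781357
4.0333 [0.5609 0.1253 0.2795] [ 0.014  0.54   1.415  0.     1.188 -1.659] F [ 0.6 -1.1  0.4] gap 0.599
.562,.124,.229,185.7 dp [-0.013 -0.018  0.631] ang [ 0.    -0.002  0.003] rows 2
```

View pics/w2.png

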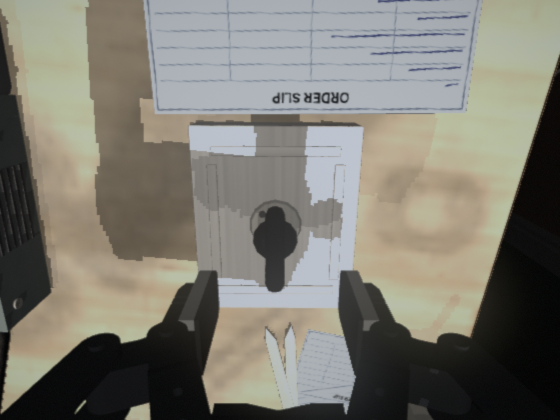

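Emit:
arm_command(increments=[{"dp":[-0.02,-0.01,0.25],"angular":[0,0,0],"hand":0.6},{"dp":[-0.02,-0.01,0.5],"angular":[0,0,0],"hand":0.6},{"dp":[-0.02,-0.01,0.63],"angular":[0,0,0],"hand":0.6},{"dp":[-0.02,-0.01,0.63],"angular":[0,0,0],"hand":0.4},{"dp":[-0.02,-0.01,0.63],"angular":[0,0,0],"hand":0.0}])

```text
clock: 4.45
tool_pos: [0.5624, 0.1226, 0.2307]
tcp_rot: [-0.05, 0.999, -0.0, -0.0]
wrist_force: [-0.1, -1.0, -0.4]
finger_gap: 0.33
grip_force: 0.0
```

Emit:
arm_command(increments=[{"dp":[0,0,0],"angular":[0,0,0],"hand":0},{"dp":[0,0,0],"angular":[0,0,0],"hand":0},{"dp":[0,0,0],"angular":[0,0,0],"hand":0},{"dp":[0,0,0],"angular":[0,0,0],"hand":0},{"dp":[0,0,0],"angular":[0,0,0],"hand":0}])

```text
clock: 4.87
tool_pos: [0.5626, 0.123, 0.231]
tcp_rot: [-0.051, 0.999, -0.0, 0.001]
wrist_force: [1.4, -0.8, 2.3]
finger_gap: 0.097
grip_force: 60.7
```

Emit:
arm_command(increments=[{"dp":[0,0,-0.1],"angular":[0,0,0],"hand":0},{"dp":[0,0,-0.3],"angular":[0,0,0],"hand":0},{"dp":[0,0,-0.5],"angular":[0,0,0],"hand":0},{"dp":[0,0,-0.75],"angular":[0,0,0],"hand":0},{"dp":[0,0,-1],"angular":[0,0,0],"hand":0}])

```text
clock: 5.28
tool_pos: [0.5619, 0.1232, 0.3109]
tcp_rot: [-0.051, 0.999, 0.0, -0.001]
wrist_force: [0.8, -0.5, -3.5]
finger_gap: 0.1
grip_force: 60.0
```

```bash
python3 w.py w3; python3 plan.py .55,.05,.34,184.5 .56,-.02,.34,184 .572,-.09,.34,183.8 .572,-.1095,.34,183.8
```

```text
5.3333 [0.5625 0.1233 0.3151] [-0.995 -0.102 -0.005] [ 0.01   0.502  1.368  0.     1.267 -1.663]
5.3333 [0.5625 0.1233 0.3151] [ 0.01   0.502  1.368  0.     1.267 -1.663] F [ 1.4 -0.1  1.6] gap 0.097
.55,.05,.34,184.5 dp [ 0.247 -0.895 -0.312] ang [-0.     0.006  0.03 ] rows 2
.56,-.02,.34,184 dp [-0.056 -0.882  0.   ] ang [0.    0.    0.011] rows 2
.572,-.09,.34,183.8 dp [-0.089 -0.883  0.   ] ang [0.    0.    0.004] rows 2
.572,-.1095,.34,183.8 dp [ 0.016 -0.243  0.   ] ang [0. 0. 0.] rows 1
```

View pics/w3.png

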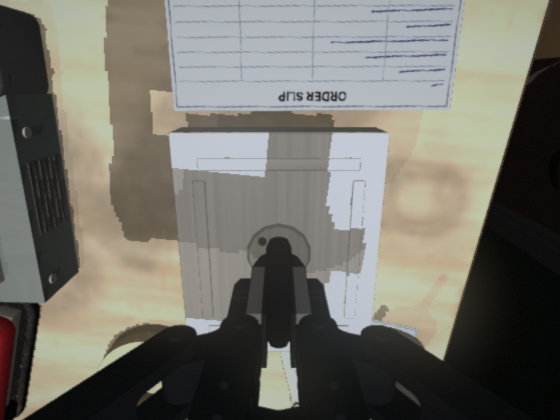

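```bash
cat > lid.py <<'E'
from h import *
import sys
# lid pose in hand: depth points near expected lid height under the tool
P=np.load("Pw.npy");s=manip.get_state();t=np.array(s["tool_pos"]);q0=P-t
off=float(sys.argv[1]) if len(sys.argv)>1 else -.2055
m=(abs(q0[...,0])<.085)&(abs(q0[...,1])<.075)&(abs(q0[...,2]-off)<.02)
q=P[m];A=np.c_[q[:,:2]-t[:2],np.ones(len(q))];c=np.linalg.lstsq(A,q[:,2]-t[2],rcond=None)[0]
for _ in range(3):
    r=abs(A@c-(q[:,2]-t[2]));k=r<.003;c=np.linalg.lstsq(A[k],q[k,2]-t[2],rcond=None)[0]
q=q[abs(A@c-(q[:,2]-t[2]))<.003]
r=cv2.minAreaRect((q[:,:2]*1000).astype(np.float32));print(len(q),"tilt/height",c.round(4),r,"off mm",np.array(r[0])-t[:2]*1000)
h=cv2.convexHull((q[:,:2]*1000).astype(np.float32));print(cv2.approxPolyDP(h,5,True)[:,0].round(1).tolist())
E
python3 lid.py
```

```text
33396 tilt/height [-0.0028  0.0006 -0.2107] ((561.8748168945312, 122.4841537475586), (124.20220184326172, 104.24890899658203), 5.796004295349121) off mm [-0.61223351 -0.79932376]
[[617.2000122070312, 82.9000015258789], [623.0, 132.60000610351562], [600.0, 178.5], [495.6000061035156, 167.3000030517578], [506.6000061035156, 64.5999984741211], [605.2999877929688, 74.5999984741211]]
```

Emit:
arm_command(increments=[{"dp":[0.1,-0.3,-0.15],"angular":[0,0,0.01],"hand":0},{"dp":[0.18,-0.6,-0.3],"angular":[0,0,0.02],"hand":0},{"dp":[0.25,-0.9,-0.4],"angular":[0,0,0.03],"hand":0}])

```text
clock: 5.58
tool_pos: [0.5492, 0.049, 0.3426]
tcp_rot: [-0.04, 0.999, 0.0, -0.0]
wrist_force: [0.4, 0.1, -2.9]
finger_gap: 0.098
grip_force: 60.0
```

Emit:
arm_command(increments=[{"dp":[0,-0.3,0],"angular":[0,0,0.01],"hand":0},{"dp":[0,-0.6,0],"angular":[0,0,0.01],"hand":0},{"dp":[-0.05,-0.88,0],"angular":[0,0,0.01],"hand":0}])

```text
clock: 5.83
tool_pos: [0.5586, -0.0215, 0.3419]
tcp_rot: [-0.035, 0.999, 0.0, -0.001]
wrist_force: [1.1, 1.1, -3.4]
finger_gap: 0.094
grip_force: 60.0
```

Emit:
arm_command(increments=[{"dp":[-0.03,-0.4,0],"angular":[0,0,0],"hand":0},{"dp":[-0.06,-0.8,0],"angular":[0,0,0],"hand":0},{"dp":[-0.08,-1.0,0],"angular":[0,0,0],"hand":0},{"dp":[-0.08,-1.0,0],"angular":[0,0,0],"hand":0},{"dp":[-0.08,-1.0,0],"angular":[0,0,0],"hand":0}])

```text
clock: 6.25
tool_pos: [0.5712, -0.1001, 0.3415]
tcp_rot: [-0.035, 0.999, 0.001, -0.001]
wrist_force: [0.6, 0.3, -3.6]
finger_gap: 0.098
grip_force: 60.0
```

```bash
python3 w.py w4; python3 lid.py; python3 plan.py .572,-.1095,.345,183.8
python3 - <<'E'
from h import *
p,P=cam("scene");np.save("Ps.npy",P);cv2.imwrite("pics/s4.png",cv2.resize(p["img"][130:290,220:430],(630,480)))
E
```

```text
6.3 [ 0.5711 -0.0992  0.3417] [-0.998 -0.071  0.001] [-3.760e-01  4.830e-01  1.317e+00  1.000e-03  1.344e+00 -2.018e+00]
33372 tilt/height [-0.0023  0.0019 -0.2067] ((571.0574340820312, -100.59408569335938), (123.79280853271484, 104.48365020751953), 3.9094834327697754) off mm [-0.07160436 -1.34570288]
[[624.9000244140625, -142.39999389648438], [632.9000244140625, -98.30000305175781], [618.2999877929688, -51.099998474121094], [610.7000122070312, -45.900001525878906], [506.1000061035156, -53.5], [514.2000122070312, -156.6999969482422], [617.7999877929688, -149.3000030517578]]
6.3 [ 0.5711 -0.0992  0.3417] [-3.760e-01  4.830e-01  1.317e+00  1.000e-03  1.344e+00 -2.018e+00] F [ 0.6  0.5 -2.6] gap 0.099
.572,-.1095,.345,183.8 dp [-0.002 -0.129 -0.041] ang [ 0.002 -0.002  0.006] rows 1
```

View pics/s4.png

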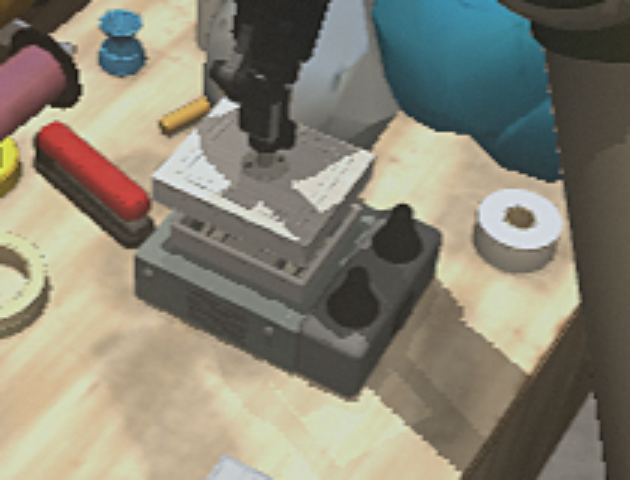

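Emit:
arm_command(increments=[{"dp":[0,-0.06,0.1],"angular":[0,0,0],"hand":0},{"dp":[0,-0.11,0.25],"angular":[0,0,0],"hand":0},{"dp":[0,-0.11,0.38],"angular":[0,0,0],"hand":0},{"dp":[0,-0.11,0.38],"angular":[0,0,0],"hand":0}])

```text
clock: 6.68
tool_pos: [0.5715, -0.108, 0.3093]
tcp_rot: [-0.036, 0.999, 0.001, -0.002]
wrist_force: [0.1, 0.1, -3.2]
finger_gap: 0.099
grip_force: 59.9
```

```bash
python3 w.py w5; python3 lid.py
```

```text
6.7333 [ 0.5718 -0.108   0.3106] [-0.997 -0.071  0.003] [-0.39   0.517  1.354  0.     1.273 -2.032]
33757 tilt/height [-0.0047  0.0027 -0.2078] ((561.0226440429688, -115.01056671142578), (130.96478271484375, 141.94212341308594), 85.09086608886719) off mm [-10.75730128  -6.97766451]
[[618.5999755859375, -58.599998474121094], [611.2000122070312, -53.599998474121094], [505.79998779296875, -61.599998474121094], [487.79998779296875, -156.5], [586.7000122070312, -182.89999389648438], [627.2000122070312, -174.3000030517578], [632.5, -99.5999984741211]]
```

View pics/w5.png

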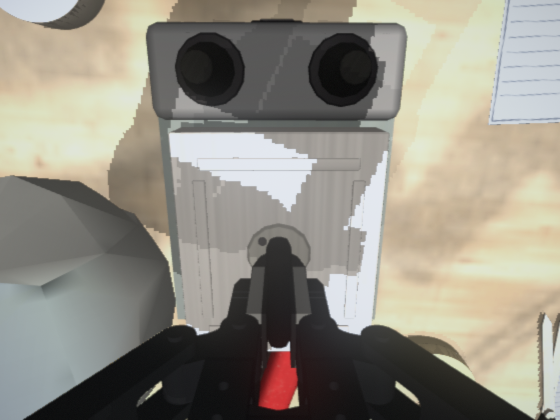

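Emit:
arm_command(increments=[{"dp":[0,0,0.03],"angular":[0,0,0],"hand":0},{"dp":[0,0,0.06],"angular":[0,0,0],"hand":0},{"dp":[0,0,0.06],"angular":[0,0,0],"hand":0}])

```text
clock: 6.98
tool_pos: [0.5719, -0.1084, 0.3071]
tcp_rot: [-0.036, 0.999, -0.0, 0.0]
wrist_force: [-0.2, 0.8, -3.5]
finger_gap: 0.098
grip_force: 60.0
```

Emit:
arm_command(increments=[{"dp":[0,0,0.03],"angular":[0,0,0],"hand":0},{"dp":[0,0,0.06],"angular":[0,0,0],"hand":0},{"dp":[0,0,0.06],"angular":[0,0,0],"hand":0}])

```text
clock: 7.23
tool_pos: [0.5719, -0.1085, 0.3019]
tcp_rot: [-0.035, 0.999, 0.0, -0.0]
wrist_force: [-0.9, 0.5, -2.8]
finger_gap: 0.096
grip_force: 60.0
```

Emit:
arm_command(increments=[{"dp":[0,0,0.03],"angular":[0,0,0],"hand":0},{"dp":[0,0,0.06],"angular":[0,0,0],"hand":0},{"dp":[0,0,0.06],"angular":[0,0,0],"hand":0}])

```text
clock: 7.48
tool_pos: [0.5719, -0.1086, 0.297]
tcp_rot: [-0.035, 0.999, 0.0, -0.0]
wrist_force: [-0.5, -0.4, -3.2]
finger_gap: 0.096
grip_force: 60.0
```

```bash
python3 w.py w6; python3 lid.py -.208; python3 plan.py
```

```text
7.5333 [ 0.5719 -0.1086  0.2972] [-0.997 -0.071  0.001] [-0.391  0.531  1.372  0.     1.239 -2.032]
33803 tilt/height [-0.0012  0.0011 -0.2068] ((560.524169921875, -119.213623046875), (147.04458618164062, 128.73193359375), 0.1046157106757164) off mm [-11.39055085 -10.62872957]
[[619.5, -60.900001525878906], [610.0999755859375, -54.79999923706055], [507.3999938964844, -62.099998474121094], [487.1000061035156, -78.80000305175781], [491.29998779296875, -155.0], [587.2000122070312, -183.5], [627.5999755859375, -174.10000610351562], [634.0, -105.0999984741211]]
7.5333 [ 0.5719 -0.1086  0.2972] [-0.391  0.531  1.372  0.     1.239 -2.032] F [ 0.5  0.9 -2.8] gap 0.102
```

Emit:
arm_command(increments=[{"dp":[0,0,0.03],"angular":[0,0,0],"hand":0},{"dp":[0,0,0.06],"angular":[0,0,0],"hand":0},{"dp":[0,0,0.09],"angular":[0,0,0],"hand":0},{"dp":[0,0,0.09],"angular":[0,0,0],"hand":0}])

```text
clock: 7.87
tool_pos: [0.5719, -0.1086, 0.2897]
tcp_rot: [-0.035, 0.999, 0.0, -0.001]
wrist_force: [0.2, -0.5, -2.9]
finger_gap: 0.097
grip_force: 60.0
```

Emit:
arm_command(increments=[{"dp":[0,0,0.02],"angular":[0,0,0],"hand":0},{"dp":[0,0,0.04],"angular":[0,0,0],"hand":0},{"dp":[0,0,0.06],"angular":[0,0,0],"hand":0},{"dp":[0,0,0.06],"angular":[0,0,0],"hand":0}])

```text
clock: 8.2
tool_pos: [0.572, -0.1086, 0.2854]
tcp_rot: [-0.035, 0.999, -0.0, 0.0]
wrist_force: [0.6, 0.1, -2.9]
finger_gap: 0.098
grip_force: 60.1
```

Emit:
arm_command(increments=[{"dp":[0,0,0.02],"angular":[0,0,0],"hand":0},{"dp":[0,0,0.025],"angular":[0,0,0],"hand":0},{"dp":[0,0,0.025],"angular":[0,0,0],"hand":0}])

```text
clock: 8.45
tool_pos: [0.572, -0.1086, 0.2839]
tcp_rot: [-0.035, 0.999, -0.0, 0.0]
wrist_force: [-2.3, 0.4, 2.4]
finger_gap: 0.095
grip_force: 60.7
```

```bash
python3 w.py w7; python3 lid.py -.205; python3 plan.py
```

```text
8.5 [ 0.572  -0.1086  0.2839] [-0.997 -0.071 -0.001] [-0.391  0.546  1.388  0.     1.206 -2.032]
34474 tilt/height [ 0.0033  0.     -0.2051] ((560.6777954101562, -121.696044921875), (149.320556640625, 127.25164031982422), 4.102754592895508) off mm [-11.29545061 -13.11181961]
[[612.5999755859375, -54.20000076293945], [517.0, -61.0], [487.3999938964844, -71.19999694824219], [489.20001220703125, -162.39999389648438], [586.7999877929688, -183.60000610351562], [626.4000244140625, -174.6999969482422], [634.2000122070312, -103.0]]
8.5 [ 0.572  -0.1086  0.2839] [-0.391  0.546  1.388  0.     1.206 -2.032] F [-1.8  0.3  1.9] gap 0.098
```

```bash
python3 - <<'E'
import numpy as np
for c in ["top","scene"]:
    P=np.load(f"P_{c}.npy");d=P[...,:2]-np.array([.572,-.1095]);m=(abs(d[...,0])<.030)&(abs(d[...,1])<.03)
    z=P[m][:,2];print(c,len(z),np.histogram(z,bins=np.arange(.03,.085,.003)))
E
```

```text
top 782 (array([ 51,  29,   1,  13,  52,  15,   3, 105, 340,  65,   0,   0,   0,
         0,   0,   0,   0,   0]), array([0.03 , 0.033, 0.036, 0.039, 0.042, 0.045, 0.048, 0.051, 0.054,
       0.057, 0.06 , 0.063, 0.066, 0.069, 0.072, 0.075, 0.078, 0.081,
       0.084]))
scene 455 (array([ 12,   2,   1,  28,  19,   8,  23, 225,  87,   0,   0,   0,   0,
         0,   0,   0,   0,   0]), array([0.03 , 0.033, 0.036, 0.039, 0.042, 0.045, 0.048, 0.051, 0.054,
       0.057, 0.06 , 0.063, 0.066, 0.069, 0.072, 0.075, 0.078, 0.081,
       0.084]))
```

Emit:
arm_command(increments=[{"dp":[0,0,0.01],"angular":[0,0,0],"hand":0},{"dp":[0,0,0.02],"angular":[0,0,0],"hand":0},{"dp":[0,0,0.03],"angular":[0,0,0],"hand":0},{"dp":[0,0,0.03],"angular":[0,0,0],"hand":0}])

```text
clock: 8.83
tool_pos: [0.572, -0.1086, 0.2811]
tcp_rot: [-0.035, 0.999, -0.0, 0.0]
wrist_force: [-1.2, -0.1, 3.0]
finger_gap: 0.1
grip_force: 60.8
```

Emit:
arm_command(increments=[{"dp":[0,0,0.01],"angular":[0,0,0],"hand":0},{"dp":[0,0,0.02],"angular":[0,0,0],"hand":0},{"dp":[0,0,0.025],"angular":[0,0,0],"hand":0},{"dp":[0,0,0.025],"angular":[0,0,0],"hand":0}])

```text
clock: 9.17
tool_pos: [0.572, -0.1086, 0.2791]
tcp_rot: [-0.035, 0.999, -0.0, 0.0]
wrist_force: [-0.4, 0.3, 3.7]
finger_gap: 0.097
grip_force: 60.8
```

Emit:
arm_command(increments=[{"dp":[0,0,0.015],"angular":[0,0,0],"hand":0},{"dp":[0,0,0.03],"angular":[0,0,0],"hand":0},{"dp":[0,0,0.045],"angular":[0,0,0],"hand":0},{"dp":[0,0,0.045],"angular":[0,0,0],"hand":0}])

```text
clock: 9.5
tool_pos: [0.572, -0.1086, 0.2754]
tcp_rot: [-0.035, 0.999, -0.0, 0.0]
wrist_force: [-0.5, -0.8, 3.7]
finger_gap: 0.097
grip_force: 61.0
```

Emit:
arm_command(increments=[{"dp":[0,0,0.01],"angular":[0,0,0],"hand":0},{"dp":[0,0,0.0125],"angular":[0,0,0],"hand":0},{"dp":[0,0,0.0125],"angular":[0,0,0],"hand":0}])

```text
clock: 9.75
tool_pos: [0.572, -0.1086, 0.2746]
tcp_rot: [-0.035, 0.999, -0.0, 0.0]
wrist_force: [-0.1, 0.3, 4.9]
finger_gap: 0.098
grip_force: 61.0
```

Emit:
arm_command(increments=[{"dp":[0,0,0.01],"angular":[0,0,0],"hand":0},{"dp":[0,0,0.0125],"angular":[0,0,0],"hand":0},{"dp":[0,0,0.0125],"angular":[0,0,0],"hand":0}])

```text
clock: 10.0
tool_pos: [0.572, -0.1086, 0.2736]
tcp_rot: [-0.035, 0.999, -0.0, 0.0]
wrist_force: [-0.1, 0.8, 4.2]
finger_gap: 0.096
grip_force: 61.0
```

Emit:
arm_command(increments=[{"dp":[0,0,0.01],"angular":[0,0,0],"hand":0},{"dp":[0,0,0.0125],"angular":[0,0,0],"hand":0},{"dp":[0,0,0.0125],"angular":[0,0,0],"hand":0}])

```text
clock: 10.25
tool_pos: [0.572, -0.1086, 0.2726]
tcp_rot: [-0.035, 0.999, -0.0, 0.0]
wrist_force: [0.1, -0.4, 5.8]
finger_gap: 0.097
grip_force: 61.1
```

Emit:
arm_command(increments=[{"dp":[0,0,0.006],"angular":[0,0,0],"hand":0},{"dp":[0,0,0.006],"angular":[0,0,0],"hand":0},{"dp":[0,0,0.006],"angular":[0,0,0],"hand":0}])

```text
clock: 10.5
tool_pos: [0.572, -0.1086, 0.2724]
tcp_rot: [-0.035, 0.999, -0.0, 0.0]
wrist_force: [-1.5, -0.3, 7.1]
finger_gap: 0.095
grip_force: 61.4
```

Emit:
arm_command(increments=[{"dp":[0,0,0.006],"angular":[0,0,0],"hand":0},{"dp":[0,0,0.006],"angular":[0,0,0],"hand":0},{"dp":[0,0,0.006],"angular":[0,0,0],"hand":0}])

```text
clock: 10.75
tool_pos: [0.572, -0.1086, 0.2724]
tcp_rot: [-0.035, 0.999, -0.0, 0.0]
wrist_force: [-2.9, 0.9, 10.0]
finger_gap: 0.094
grip_force: 61.9
```

Emit:
arm_command(increments=[{"dp":[0,0,-0.008],"angular":[0,0,0.12],"hand":0},{"dp":[0,0,-0.008],"angular":[0,0,0.24],"hand":0},{"dp":[0,0,-0.008],"angular":[0,0,0.36],"hand":0},{"dp":[0,0,-0.008],"angular":[0,0,0.48],"hand":0},{"dp":[0,0,-0.008],"angular":[0,0,0.6],"hand":0}])

```text
clock: 11.17
tool_pos: [0.572, -0.1084, 0.2724]
tcp_rot: [0.201, 0.98, 0.0, 0.0]
wrist_force: [-0.5, 1.3, 5.8]
finger_gap: 0.097
grip_force: 61.2
```

```bash
python3 plan.py; python3 -c "
from h import *
print(manip.get_state()['wrist_torque'])"
```

```text
11.1667 [ 0.572  -0.1084  0.2724] [-0.391  0.559  1.402  0.     1.18  -1.557] F [-0.5  1.3  5.8] gap 0.097
[0.25352889 0.03767972 0.00777311]
```

Emit:
arm_command(increments=[{"dp":[0,0,0],"angular":[0,0,0.14],"hand":0},{"dp":[0,0,0],"angular":[0,0,0.28],"hand":0},{"dp":[0,0,0],"angular":[0,0,0.42],"hand":0},{"dp":[0,0,0],"angular":[0,0,0.56],"hand":0},{"dp":[0,0,0],"angular":[0,0,0.7],"hand":0}])

```text
clock: 11.58
tool_pos: [0.5721, -0.1082, 0.2724]
tcp_rot: [0.46, 0.888, 0.0, 0.0]
wrist_force: [1.0, 2.8, 5.2]
finger_gap: 0.101
grip_force: 61.2
```

Emit:
arm_command(increments=[{"dp":[0,0,0],"angular":[0,0,0.14],"hand":0},{"dp":[0,0,0],"angular":[0,0,0.28],"hand":0},{"dp":[0,0,0],"angular":[0,0,0.42],"hand":0},{"dp":[0,0,0],"angular":[0,0,0.56],"hand":0},{"dp":[0,0,0],"angular":[0,0,0.65],"hand":0}])

```text
clock: 12.0
tool_pos: [0.5722, -0.1082, 0.2725]
tcp_rot: [0.669, 0.743, 0.001, 0.0]
wrist_force: [3.1, 3.3, 5.2]
finger_gap: 0.101
grip_force: 61.2
```

Emit:
arm_command(increments=[{"dp":[0,0,0],"angular":[0,0,0.06],"hand":0},{"dp":[0,0,0],"angular":[0,0,0.06],"hand":0},{"dp":[0,0,0],"angular":[0,0,0.06],"hand":0}])

```text
clock: 12.25
tool_pos: [0.5723, -0.1081, 0.2725]
tcp_rot: [0.685, 0.729, 0.001, 0.0]
wrist_force: [2.0, 3.0, 6.7]
finger_gap: 0.098
grip_force: 61.2
```

```bash
python3 plan.py; python3 -c "
from h import *
s=manip.get_state();print(s['wrist_torque'],R.from_quat(s['tcp_rot']).as_euler('zyx',True))"
```

```text
12.25 [ 0.5723 -0.1081  0.2725] [-3.900e-01  5.590e-01  1.402e+00  1.000e-03  1.179e+00 -4.540e-01] F [2.  3.  6.7] gap 0.098
[ 0.53109183 -0.29992776 -0.07210615] [-9.36013227e+01  9.35638596e-02 -1.79953638e+02]
```

Emit:
arm_command(increments=[{"dp":[0,0,-0.01],"angular":[0,0,0.01],"hand":0},{"dp":[0,0,-0.02],"angular":[0,0,0.01],"hand":0},{"dp":[0,0,-0.025],"angular":[0,0,0.01],"hand":0},{"dp":[0,0,-0.025],"angular":[0,0,0.01],"hand":0}])

```text
clock: 12.58
tool_pos: [0.5722, -0.1082, 0.2745]
tcp_rot: [0.687, 0.726, 0.001, 0.0]
wrist_force: [2.1, 3.1, 5.2]
finger_gap: 0.097
grip_force: 61.1
```

Emit:
arm_command(increments=[{"dp":[0,0,0],"angular":[0,0,0],"hand":0.2},{"dp":[0,0,0],"angular":[0,0,0],"hand":0.4},{"dp":[0,0,0],"angular":[0,0,0],"hand":0.5},{"dp":[0,0,0],"angular":[0,0,0],"hand":0.5},{"dp":[0,0,0],"angular":[0,0,0],"hand":0.5}])

```text
clock: 13.0
tool_pos: [0.5719, -0.1087, 0.2739]
tcp_rot: [0.687, 0.726, -0.0, -0.0]
wrist_force: [0.3, -0.5, -1.0]
finger_gap: 0.5
grip_force: 0.0
```

Emit:
arm_command(increments=[{"dp":[0,0,-0.25],"angular":[0,0,0],"hand":0.5},{"dp":[0,0,-0.5],"angular":[0,0,0],"hand":0.5},{"dp":[0,0,-0.8],"angular":[0,0,0],"hand":0.5},{"dp":[0,0,-1],"angular":[0,0,0],"hand":0.5},{"dp":[0,0,-1],"angular":[0,0,0],"hand":0.5}])

```text
clock: 13.42
tool_pos: [0.5721, -0.1087, 0.3576]
tcp_rot: [0.687, 0.726, 0.001, 0.003]
wrist_force: [-0.2, -0.6, 0.9]
finger_gap: 0.501
grip_force: 0.0
```

```bash
python3 w.py w8; python3 - <<'E'
from h import *
P=np.load("Pw.npy");d=P-np.array([.572,-.1095,0])
r=np.hypot(d[...,0],d[...,1]);z=P[...,2]
for a,b in [(.1,.13),(.072,.086)]:
    q=P[(r<(.04 if a>.09 else .085))&(z>a)&(z<b)]
    print(a,len(q),cv2.minAreaRect((q[:,:2]*1000).astype(np.float32)),np.median(q[:,2]),np.percentile(q[:,2],98))
E
```

```text
13.4667 [ 0.5719 -0.1086  0.3555] [-0.055  0.998 -0.001] [-0.391  0.474  1.289 -0.     1.375 -0.446]
0.1 1195 ((572.5855102539062, -108.77147674560547), (13.407858848571777, 43.132537841796875), 8.52017879486084) 0.1180085173909321 0.1197205613844543
0.072 23729 ((564.6110229492188, -126.15018463134766), (142.87969970703125, 136.64694213867188), 3.9739911556243896) 0.07866619381916579 0.08101336843609196
```

View pics/w8.png

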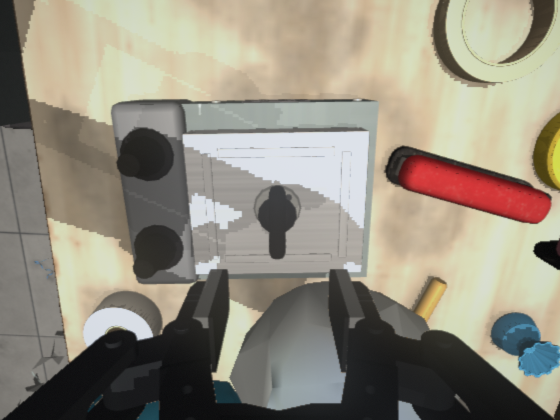

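```bash
python3 -c "
from rig import manip
print(manip.finish_job())"
```

```text
the job is handed in; nothing more can be done
None
```

The cover is fully seated on the filter rim and locked. Its fastener bottomed at about 10 N, turned about 90°, and stayed about 9.5 mm down by itself after release. The job is handed in, but no verdict was returned.

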